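# Shift the dish carrier round its L-shaped slot to the reader

### The job

Push the round carrier with the culture dish along the L-shaped slot of the imaging stage: along the first leg to the corner, round the corner, then along the other leg until it is fully home at the slot's end in front of the little reader head. Only push the carrier by its outer rim with the fingers: never lift it, do not touch the dish, and leave the things standing around the stage where they are.

Things in the scene. Friction and masses are not known exactly. Their poses are not given: they have to be found in the camera images.
- deck: imaging stage, fixed to the bench: an aluminium plate 214 mm (its x) by 244 mm (its y), top face 22 mm above the bench. Origin: centre of its underside, on the bench; z up. An L-shaped slot 16 mm wide and 14 mm deep is cut in the top. A grey reader head 70 mm wide (its y) stands on the -x edge, from x = -98 to -122 mm and y = -75 to -5 mm, its top 48 mm above the bench
- slot_start (a point): point on the deck's top face, on the slot's centre line, 8 mm short of the closed outer end of the first leg; the carrier starts with its pin here or up to 20 mm nearer to the corner. In the deck's frame x = 35, y = 45 mm
- slot_corner (a point): point on the deck's top face where the centre lines of the two legs cross, in the deck's frame x = 35, y = -40 mm. The first leg runs from slot_start to here along the deck's -y (85 mm); the second runs from here along the deck's -x, towards the robot. A wall 8 mm past this point stops the 12 mm pin 2 mm past the centre line
- slot_end (a point): point on the deck's top face where the pin's axis stands when the pin touches the closed end of the second leg, in the deck's frame x = -37, y = -40 mm (72 mm from slot_corner)
- carrier: loose black round dish carrier, 104 mm across, 18 mm high, 0.18 to 0.35 kg, standing on the deck's top face (origin: centre of its flat underside, on the axis; z up). A steel pin, 12 mm across, reaches 11 mm down from the centre of the underside into the slot with 2 mm play to either side, so it slides only along the slot, with plain friction (about 1 to 4 N), and can be turned freely about its axis. It has a rim 5.5 mm thick and a floor 8 mm thick; it is too wide to grip
- dish: loose clear petri dish 90 mm across, 15 mm high, lying in the carrier's 93 mm wide recess; its top stands 5 mm above the rim. Origin: centre of its underside, which is 8 mm above the carrier's underside
- cup: bystander: specimen cup with a screw lid, 72 mm across, 76 mm high, loose on the bench to the left of the stage; origin at the centre of its underside
- beaker: bystander: small glass beaker 54 mm across, 69 mm high, loose on the bench to the left of the stage; origin at the centre of its underside
- timer: bystander: white bench timer 68x68x20 mm, loose on the bench to the right of the stage; origin at the centre of its underside
- plate: bystander: well plate 86x128x14 mm, loose on the bench to the right of the stage; origin at the centre of its underside
There are look-alikes about, which are no part of the job. There is more than one size of the carrier; the one meant has the size given above.

How it is judged:
On the way:
1. the carrier has been pushed along the first leg to the corner (horizontal distance between carrier and slot_corner below 0.01 m), for 0.05 s.
At the end, for the whole second after the job is handed in: The carrier stands flat on the deck, at rest, its axis within 5 mm of the slot's end point (pin fully home), with the dish still lying in its recess (horizontal distance between carrier and slot_end below 0.005 m and z of carrier in the frame of deck between 0.019 and 0.025 m and angle between carrier's own z axis and vertical below 0.06 rad and z of dish in the frame of carrier between 0.005 and 0.012 m and horizontal distance between dish and carrier below 0.005 m and linear speed of carrier below 0.01 m/s); the robot touches nothing.
It fails at once if the carrier is lifted off the deck (more than 5 mm) (z of carrier in the frame of deck above 0.027 m).
It fails at once if the carrier is tipped (more than 8 degrees) (angle between carrier's own z axis and vertical above 0.14 rad).
It fails at once if the dish is lifted out of the carrier (z of dish in the frame of carrier above 0.014 m).
It fails at once if the robot touches the dish (contact force between dish and the fingers above 0.5 N or contact force between dish and the arm above 0.5 N).
It fails at once if a thing standing around the stage is moved (more than 15 mm) (distance of any of cup, beaker, timer, plate from where it was at the start of the episode above 0.015 m).
It also fails if it takes over 51 s, if anything falls off the work surface, if the arm or the gripper's body presses on something with over 40 N, if the wrist force passes 120 N, or if a joint passes its speed limit or range.

### The arm

A 6-joint arm with a two-finger parallel gripper is mounted at the origin on a cart in front of the work surface, level with it; the furniture and walls round the work are solid. World frame = base frame: x ahead of the robot, y to its left, z up, the work surface at z = 0. Lengths are in m, angles in rad, forces in N, time in s.
With the tool pointing down it reaches from about 0.3 to 0.875 m from the base axis. Payload 6.4 kg.
Tool frame: the origin (TCP) lies where the fingers leave the gripper's body, on its centre line; the fingertips stand 73 mm ahead of it and the grasp point (between the pads) lies 54 mm ahead of it; z points along the fingers, y is the line along which they close (so a half turn about z gives the same grasp; the last joint's range is limited). The gripper opens to 85 mm and grips with 20 to 120 N. Pads are 22 mm wide; open, the fingers measure 114 mm over their backs; the gripper's body (76 mm by 85 mm) begins 54 mm behind the grasp point. The pads swing forward as they close: fully open they stand 13 mm farther back than shut.
Start: joints at [-1.503, 0.181, 1.607, -0, 1.354, -0.206], TCP at [0.155, -0.554, 0.304] pointing down, gripper open.
Joint ranges: [-2.99, 2.99], [-0.89, 2.07], [0.3, 2.58], [-1.14, 4.28], [0, 2.63], [-3.12, 3.12]. Speed limits (rad/s): [2.57, 2.57, 3.01, 3.14, 3.14, 3.14].

### API

Orientations are given as a unit quaternion [w, x, y, z].
In Python, from bench import ctrl gives the robot as it stands.
- The arm moves only by the tool carry_out, never from a script. Its argument "steps" is one flat list of numbers, 7 for each row, row after row: the shift along the tool's x, y, z in m, then the turn, a rotation vector about the tool's x, y, z in rad, then the opening, from 0 (shut) to 1 (fully open). In form: [dx, dy, dz, wx, wy, wz, claw, dx, dy, dz, wx, wy, wz, claw, ...]. A call has 1 to 20 rows; each row is the pose to reach, as a shift and turn from the pose commanded when the call began, along the tool's axes at that moment; what a row does not reach only later rows make up. A row lasts 1/10 s, in which the tool goes at most 50 mm and 8.59 degrees, less where a joint would pass 70% of its speed; a pose out of reach is approached as far as the arm can. A call with a gripper value outside its range is refused whole. The fingers move at their own pace and stop on an object; the grip force is fixed at half the most. Time passes only in rows, so rows that repeat a pose let the fingers close. It gives the time, the measured TCP pose, the force, the opening and the grip force at its end, in the units of the state.
- ctrl.get_obs(): the state, without advancing time (a new reading comes with each control period).
- ctrl.camera(name): name is "side" or "top" or "wrist"; returns the picture (400x640x3 uint8, red, green, blue); there is no depth.
- ctrl.camera_params(name): a dict with "vertical_fov" (degrees; the focal length in pixels is half the picture's height over the tangent of half this angle, whatever the lens; pixels are square), "cx", "cy" (the principal point, pixels), "k1" (the pictures are not rectified: a ray, as slopes to the right and down, at radius r is drawn at 1 + k1 r^2 times it, then the intrinsics apply), "cam_to_world" (4x4, takes a point from camera to world coordinates); the wrist camera has in their place "hand_eye" (4x4, takes a point from camera to tool coordinates, whose origin is the TCP and whose axes are the flange's). Camera axes: x right, y down, z forward; pixel columns grow to the right and rows downward; lengths in m; the calibration is good to about 2 mm. A picture is of the moment at which its call begins: read the wrist's pose just before it. camera_params takes no time and is no camera call.
- ctrl.hand_in(): hands the job in; it is judged then, once.
The state is a dict: "time_s": time; "q": joint angles; "dq": joint speeds; "joint_efforts": joint torques, N m; "eef_pos": TCP position; "eef_rot": TCP orientation; "wrist_force": force on the tool from outside, world axes, zero at the start; "torque": the same for the moment, N m; "opening": opening from 0.0 (shut) to 1.0 (fully open); "grasp_force": force on a finger pad.
Only numpy, scipy, OpenCV 4.12 (cv2) and the standard library are available. Lean on these libraries where they do the work, as an engineer would, in place of code of your own. Each camera call takes 0.05 s, during which the arm holds its last target. There are 200 camera calls.

## Working session

There is one attempt and no reset: what is moved stays moved. The work goes in short steps, Python scripts to look and compute and a tool call to move; the robot and the scene stay as the last step left them, time stands still between calls to the robot, and variables do not carry over. Pictures are saved under pics/ and viewed, at most 10 in all, crops included, and the job is handed in when it is done.

Besides the shell and the picture viewer there is one more tool, called by a JSON object that holds its "name" and its "arguments", one argument or row to a line. carry_out: Moves the arm, as the interface text tells. Its arguments: {"type":"object","properties":{"steps":{"type":"array"}},"required":["steps"]}

```bash
mkdir -p pics; ls; cat > h.py <<'E'
import numpy as np, cv2
from scipy.spatial.transform import Rotation as R
from bench import ctrl
def K(p): 
    f=200/np.tan(np.radians(p["vertical_fov"])/2); return np.array([[f,0,p["cx"]],[0,f,p["cy"]],[0,0,1]]),np.array([p["k1"],0,0,0,0.])
def c2w(name):
    p=ctrl.camera_params(name)
    if name!="wrist": return np.array(p["cam_to_world"])
    o=ctrl.get_obs();T=np.eye(4);q=o["eef_rot"];T[:3,:3]=R.from_quat([q[1],q[2],q[3],q[0]]).as_matrix();T[:3,3]=o["eef_pos"]
    return T@np.array(p["hand_eye"])
def toplane(name,px,z,T=None):
    k,d=K(ctrl.camera_params(name)); T=c2w(name) if T is None else T
    s=cv2.undistortPoints(np.array(px,float).reshape(-1,1,2),k,d)[:,0]
    r=np.c_[s,np.ones(len(s))]@T[:3,:3].T; o=T[:3,3]
    return o+r*((z-o[2])/r[:,2])[:,None]
def proj(name,P,T=None):
    k,d=K(ctrl.camera_params(name)); T=c2w(name) if T is None else T
    W=np.linalg.inv(T); return cv2.projectPoints(np.array(P,float).reshape(-1,1,3),cv2.Rodrigues(W[:3,:3])[0],W[:3,3],k,d)[0][:,0]
def shot(name,f): 
    im=ctrl.camera(name); cv2.imwrite("pics/"+f,im[:,:,::-1]); return im
E
python3 - <<'E'
from h import *
for n in("top","side","wrist"): shot(n,n+"0.png"); print(n,{k:np.round(v,3) for k,v in ctrl.camera_params(n).items()})
print(ctrl.get_obs())
E
```

```text
pics
top {'vertical_fov': np.float64(51.02), 'cx': np.float64(318.08), 'cy': np.float64(197.56), 'k1': np.float64(-0.04), 'cam_to_world': array([[ 1.100e-02, -9.840e-01,  1.780e-01,  2.490e-01],
       [-1.000e+00, -1.100e-02,  1.000e-03, -2.600e-02],
       [ 1.000e-03, -1.780e-01, -9.840e-01,  1.384e+00],
       [ 0.000e+00,  0.000e+00,  0.000e+00,  1.000e+00]])}
side {'vertical_fov': np.float64(56.667), 'cx': np.float64(317.149), 'cy': np.float64(204.739), 'k1': np.float64(0.018), 'cam_to_world': array([[-0.828, -0.383,  0.41 ,  0.102],
       [-0.561,  0.549, -0.62 ,  0.619],
       [ 0.013, -0.743, -0.669,  0.728],
       [ 0.   ,  0.   ,  0.   ,  1.   ]])}
wrist {'vertical_fov': np.float64(64.587), 'cx': np.float64(317.898), 'cy': np.float64(197.192), 'k1': np.float64(-0.064), 'hand_eye': array([[ 0.   , -0.947, -0.322,  0.082],
       [ 1.   ,  0.   , -0.   , -0.001],
       [ 0.001, -0.322,  0.947, -0.07 ],
       [ 0.   ,  0.   ,  0.   ,  1.   ]])}
{'time_s': 0.15, 'q': array([-1.50329507e+00,  1.81397633e-01,  1.60776433e+00,  3.15236072e-05,
        1.35379659e+00, -2.06329030e-01]), 'dq': array([ 7.65349423e-04, -3.21958326e-03, -6.64435912e-04, -1.33487455e-03,
       -1.94587612e-05,  3.18159662e-05]), 'joint_efforts': array([ 1.45497102e-03, -4.45263255e+01, -3.51690745e+01, -2.65212448e-04,
        5.83176065e-03, -1.85980929e-05]), 'eef_pos': array([ 0.15547835, -0.55324957,  0.30318248]), 'eef_rot': array([-6.80239114e-04,  9.90641988e-01,  1.36484376e-01,  6.27210095e-05]), 'wrist_force': array([ 0.63283397, -0.33238899, -0.06074514]), 'torque': array([-0.03814761,  0.02597735,  0.01363026]), 'grasp_force': 0.0, 'opening': 1.002884284781132}
```

View pics/top0.png

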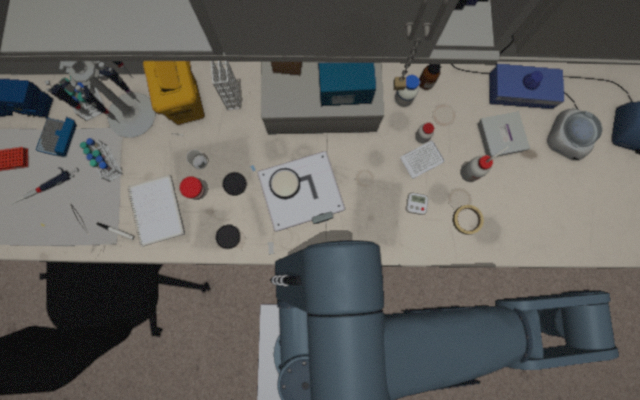

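View pics/side0.png

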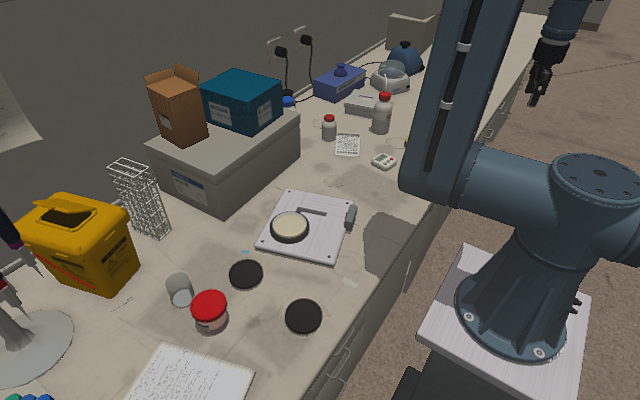

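Top view: the deck is at about (302,190), with the dish carrier on it at (285,183) and the reader head at (322,217). The slot runs right from the carrier to about (311,178), then down. Black discs without a dish at (234,183) and (228,236) stand on the bench, so they are look-alikes. The cup is at (191,188), beaker (199,160), timer (417,203) and plate (422,160). I'll measure now and confirm in an enlarged crop.

```bash
python3 - <<'E'
from h import *
im=cv2.imread("pics/top0.png")
g=im.astype(int); mn=g.min(2); sat=g.max(2)-mn
crop=im[140:240,240:360]
hsv=cv2.cvtColor(im,cv2.COLOR_BGR2HSV)
print(hsv[165,300],hsv[215,290],hsv[183,285],hsv[183,272],hsv[200,230],hsv[217,322],hsv[190,312])
# deck: bluish-white (b>=r)
m=((g[:,:,0]-g[:,:,2]>0)&(mn>110)).astype(np.uint8)*255
m[:140]=0;m[240:]=0;m[:,:240]=0;m[:,360:]=0
cs,_=cv2.findContours(cv2.morphologyEx(m,cv2.MORPH_CLOSE,np.ones((5,5))),cv2.RETR_EXTERNAL,cv2.CHAIN_APPROX_NONE)
c=max(cs,key=cv2.contourArea);print(cv2.contourArea(c))
b=cv2.boxPoints(cv2.minAreaRect(c)); print(b)
W=toplane("top",b,0.022);print(np.round(W,4)); print(np.linalg.norm(np.diff(W,axis=0),axis=1))
big=cv2.resize(crop,None,fx=6,fy=6,interpolation=cv2.INTER_CUBIC)
cv2.drawContours(big,[np.int32((b-[240,140])*6)],-1,(0,0,255),1)
cv2.imwrite("pics/c1.png",big)
E
```

```text
[125   9 173] [115   9 173] [ 22  28 166] [ 20  20 151] [ 17  30 159] [ 86  19 110] [120  13  80]
4168.0
[[257.25348 171.52725]
 [326.0238  150.76642]
 [343.82477 209.73218]
 [275.05444 230.49301]]
[[ 0.5821  0.1797  0.022 ]
 [ 0.6566 -0.0497  0.022 ]
 [ 0.4563 -0.1097  0.022 ]
 [ 0.3853  0.1143  0.022 ]]
[0.24113509 0.20917701 0.23497159]
```

View pics/c1.png

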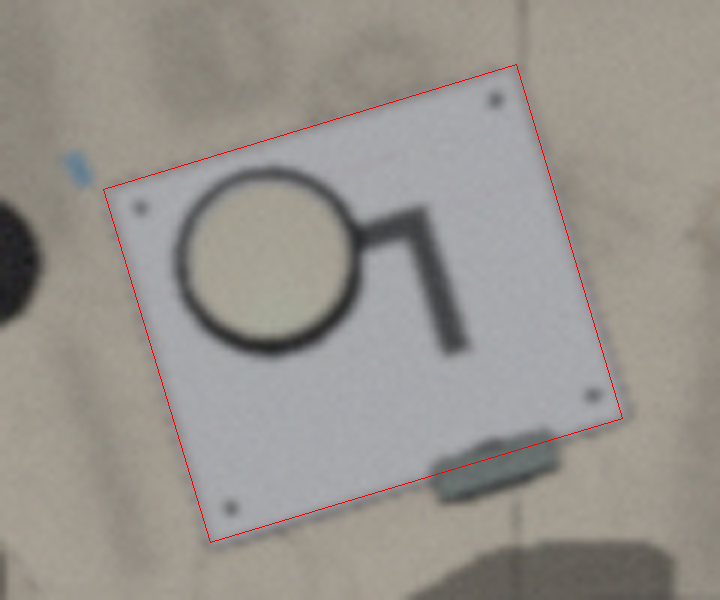

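The crop confirms the carrier: it stands on the deck over the slot with the dish in it, at top-image (285,183). Deck yaw is about 17–18° and the tool x is already near 16°, so I need almost no rotation. Next I measure roughly, then look from the wrist camera above the stage.

```bash
python3 - <<'E'
from h import *
o=ctrl.get_obs();q=o["eef_rot"];M=R.from_quat([q[1],q[2],q[3],q[0]]).as_matrix()
print(np.round(M,3))
for nm,px,z in [("grey box front l/r",[[265,132],[380,130]],0),("corner",[[240+415/6,140+222/6]],.022),("dishcentre",[[240+269/6,140+260/6]],.04),
 ("cup",[[191,188]],.076),("timer",[[417,203]],.02),("bottle",[[425,132]],.05)]:
    print(nm,np.round(toplane("top",px,z),3))
t=np.array([.54,.03,.33]); print("shift",np.round(M.T@(t-o["eef_pos"]),3))
E
```

```text
[[ 0.963  0.27  -0.   ]
 [ 0.27  -0.963  0.001]
 [ 0.    -0.001 -1.   ]]
grey box front l/r [[ 0.728  0.162  0.   ]
 [ 0.74  -0.236  0.   ]]
corner [[0.565 0.006 0.022]]
dishcentre [[0.539 0.085 0.04 ]]
cup [[0.513 0.382 0.076]]
timer [[ 0.482 -0.352  0.02 ]]
bottle [[ 0.718 -0.38   0.05 ]]
shift [ 0.528 -0.458 -0.026]
```

{"name": "carry_out", "arguments": {
  "steps": [0.02,-0.02,-0.01,0,0,-0.06,0,0.05,-0.05,-0.027,0,0,-0.16,0,0.085,-0.083,-0.027,0,0,-0.27,0,0.12,-0.117,-0.027,0,0,-0.38,0,0.155,-0.151,-0.027,0,0,-0.49,0,0.19,-0.185,-0.027,0,0,-0.6,0,0.225,-0.219,-0.027,0,0,-0.71,0,0.26,-0.253,-0.027,0,0,-0.82,0,0.295,-0.287,-0.027,0,0,-0.93,0,0.33,-0.322,-0.027,0,0,-1.04,0,0.365,-0.356,-0.027,0,0,-1.15,0,0.4,-0.39,-0.027,0,0,-1.26,0,0.435,-0.424,-0.027,0,0,-1.37,0,0.465,-0.453,-0.027,0,0,-1.46,0,0.49,-0.477,-0.027,0,0,-1.54,0,0.507,-0.494,-0.027,0,0,-1.6,0,0.507,-0.494,-0.027,0,0,-1.6,0,0.507,-0.494,-0.027,0,0,-1.6,0,0.507,-0.494,-0.027,0,0,-1.6,0]
}}

```text
time_s: 2.05
eef_pos: [0.5096, 0.0584, 0.3307]
eef_rot: [-0.0, 0.593, 0.805, -0.0]
wrist_force: [0.1, -0.5, 0.2]
opening: 0.003
grasp_force: 0.0
```

```bash
python3 - <<'E'
from h import *
o=ctrl.get_obs();print(o["time_s"],o["eef_pos"],o["eef_rot"],o["opening"],o["q"],o["wrist_force"])
np.save("T1.npy",c2w("wrist"));shot("wrist","w1.png")
E
```

```text
2.05 [0.50962599 0.0584015  0.33067559] [-1.63063218e-04  5.92849632e-01  8.05313107e-01 -2.95063966e-04] 0.0033672592493481303 [-1.17442321e-01  1.81087392e-02  1.72927392e+00 -3.57238483e-04
  1.39478525e+00 -4.18990330e-01] [ 0.0558028  -0.48638538  0.22803477]
```

View pics/w1.png

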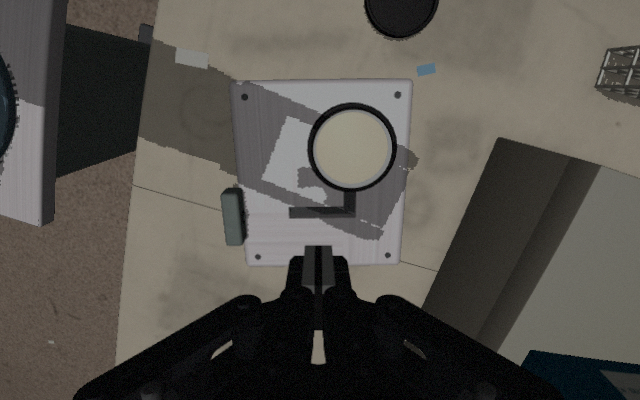

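The wrist view shows the deck with corners at about (234,80), (412,79), (402,264) and (247,264). The carrier is at (352,147), the slot corner near (350,211), the slot end near (291,212) and the reader head at (232,216).

```bash
python3 - <<'E'
from h import *
T=np.load("T1.npy"); im=cv2.imread("pics/w1.png"); g=cv2.cvtColor(im,cv2.COLOR_BGR2GRAY)
# carrier: dark ring blob joined to pale dish; outer contour of ring
m=(g<50).astype(np.uint8)*255; m[:92]=0;m[200:]=0;m[:,:295]=0;m[:,:]*=1;m[:,410:]=0
cs,_=cv2.findContours(m,cv2.RETR_EXTERNAL,cv2.CHAIN_APPROX_NONE);c=max(cs,key=lambda c:cv2.minEnclosingCircle(c)[1])
pts=c[:,0].astype(float); e=cv2.fitEllipse(c);print(e)
k=pts[:,1]<178
W=toplane("wrist",pts[k],.040,T); 
A=np.c_[2*W[:,:2],np.ones(len(W))];s=np.linalg.lstsq(A,(W[:,:2]**2).sum(1),rcond=None)[0];ctr=s[:2];print("carrier",ctr,"r",np.sqrt(s[2]+ctr@ctr))
cor=np.array([[234,80],[412,79],[402,265],[247,266]],float)
D=toplane("wrist",cor,.022,T)[:,:2]
print(np.round(D,4),np.linalg.norm(np.diff(np.r_[D,D[:1]],axis=0),axis=1))
# least squares rigid: local corners (-x,+y),(+x,+y),(+x,-y),(-x,-y)
L=np.array([[-107,122],[107,122],[107,-122],[-107,-122]])/1000.
def fit(L,D):
    Lc,Dc=L.mean(0),D.mean(0);H=(L-Lc).T@(D-Dc);y=np.arctan2(H[0,1]-H[1,0],H[0,0]+H[1,1]);r=np.array([[np.cos(y),-np.sin(y)],[np.sin(y),np.cos(y)]]);return Dc-r@Lc,y,r
o,y,r=fit(L,D);print("deck",o,y, "res mm",np.round(((L@r.T+o)-D)*1000,1))
print("carrier in deck",r.T@(ctr-o))
S=(np.array([[35,-40],[-37,-40],[35,45]])/1000.)@r.T+o;print(S)
P=proj("wrist",np.c_[S,[.022]*3],T);print(P)
b=im.copy();
for p in np.r_[P,proj("wrist",np.c_[L@r.T+o,[.022]*4],T)]: cv2.circle(b,tuple(np.int32(p*16)),24,(0,0,255),-1,shift=4)
cv2.polylines(b,[np.int32(pts[k])],False,(0,255,0))
cv2.imwrite("pics/c2.png",cv2.resize(b[70:275,220:420],None,fx=2.9,fy=2.9,interpolation=cv2.INTER_CUBIC))
E
```

```text
((351.55938720703125, 148.17868041992188), (87.1250228881836, 91.91575622558594), 11.110177040100098)
carrier [0.53952082 0.08883134] r 0.0507589775702302
[[ 0.3888  0.1215]
 [ 0.5817  0.1828]
 [ 0.6613 -0.0442]
 [ 0.4584 -0.109 ]] [0.20244142 0.24048989 0.21309172 0.24069487]
deck [0.52256176 0.03777753] 0.3122991719134007 res mm [[-5.6 -0.5]
 [ 5.2  4. ]
 [ 0.5 -1.3]
 [-0.1 -2.2]]
carrier in deck [0.03182489 0.04337369]
[[ 0.5681587   0.010466  ]
 [ 0.49964136 -0.01165581]
 [ 0.54204267  0.09135453]]
[[351.2548085  210.86870582]
 [295.20872102 211.40675851]
 [352.84443319 144.75819453]]
```

View pics/c2.png

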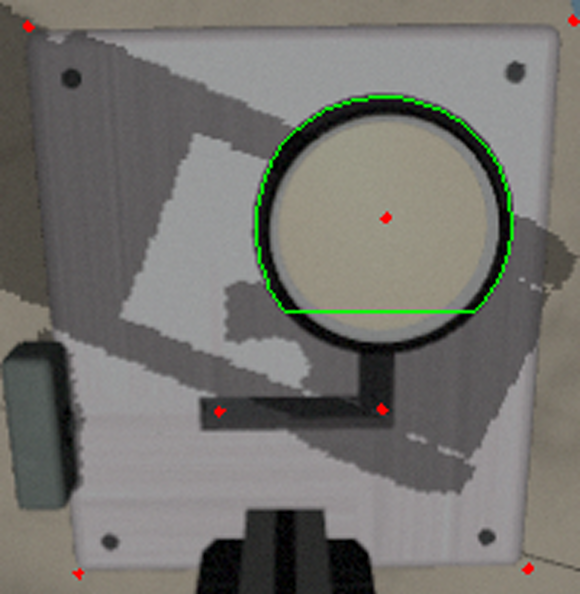

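The overlay has the deck corners at crop (30,38), (556,28), (522,563) and (80,567). The slot's outer wall is at crop x=392 and its end at x=200, with the second leg's centre line at y=414. I'll refit with these.

```bash
python3 - <<'E'
from h import *
T=np.load("T1.npy")
px=np.array([[30,37],[556,28],[523,564],[80,568],[374.5,414],[213,414]])/2.9+[220,70]
L=np.array([[-107,122],[107,122],[107,-122],[-107,-122],[35,-40],[-37,-40]])/1000.
D=toplane("wrist",px,.022,T)[:,:2]
Lc,Dc=L.mean(0),D.mean(0);H=(L-Lc).T@(D-Dc);y=np.arctan2(H[0,1]-H[1,0],H[0,0]+H[1,1]);r=np.array([[np.cos(y),-np.sin(y)],[np.sin(y),np.cos(y)]]);o=Dc-r@Lc
print("deck",o,y,np.round(((L@r.T+o)-D)*1000,1).tolist())
c=np.array([.5395,.0888]);print("carrier in deck",r.T@(c-o))
np.savez("deck.npz",o=o,r=r,y=y)
ob=ctrl.get_obs();p=ob["eef_pos"][:2];q=ob["eef_rot"];M=R.from_quat([q[1],q[2],q[3],q[0]]).as_matrix()
print("tool in deck",r.T@(p-o),"tool x yaw - deck y yaw",np.arctan2(M[1,0],M[0,0])-y-np.pi/2, "z",ob["eef_pos"][2])
E
```

```text
deck [0.52106075 0.03607523] 0.3180489874919529 [[-4.2, 1.2], [2.8, 3.4], [2.0, -2.3], [-1.5, -4.8], [0.4, 1.8], [0.4, 0.6]]
carrier in deck [0.03400225 0.04431427]
tool in deck [-0.00389158  0.02462801] tool x yaw - deck y yaw -0.016749709810892188 z 0.33079454080744525
```

{"name": "carry_out", "arguments": {
  "steps": [0.03,0.012,0,0,0,-0.017,0,0.07,0.026,0.02,0,0,-0.017,0,0.098,0.036,0.06,0,0,-0.017,0,0.098,0.036,0.1,0,0,-0.017,0,0.098,0.036,0.14,0,0,-0.017,0,0.098,0.036,0.175,0,0,-0.017,0,0.098,0.036,0.2,0,0,-0.017,0,0.098,0.036,0.218,0,0,-0.017,0,0.098,0.036,0.225,0,0,-0.017,0,0.098,0.036,0.229,0,0,-0.017,0,0.098,0.036,0.229,0,0,-0.017,0]
}}

```text
time_s: 3.2
eef_pos: [0.5155, 0.1629, 0.1023]
eef_rot: [0.0, 0.586, 0.81, 0.0]
wrist_force: [-0.5, -0.3, 1.0]
opening: 0.004
grasp_force: 0.0
```

```bash
cat > st.py <<'E'
from h import *
import sys
d=np.load("deck.npz");r,o=d["r"],d["o"];ob=ctrl.get_obs();p=ob["eef_pos"];q=ob["eef_rot"];M=R.from_quat([q[1],q[2],q[3],q[0]]).as_matrix()
print("t",ob["time_s"],"tool in deck mm",1000*(r.T@(p[:2]-o)),"z",p[2],"yawerr",np.arctan2(M[1,0],M[0,0])-d["y"]-np.pi/2,"F deck",r.T@ob["wrist_force"][:2],ob["wrist_force"][2])
if len(sys.argv)>1:
    a=sys.argv[1]
    im=shot("side",a+".png")[160:300,210:400]
    cv2.imwrite("pics/"+a+"s.png",cv2.resize(im,None,fx=4,fy=4,interpolation=cv2.INTER_CUBIC)[:,:,::-1])
E
python3 st.py a1
```

```text
t 3.2 tool in deck mm [ 34.38912391 122.23641565] z 0.10234391047713054 yawerr 0.0010927866031416045 F deck [-0.59128373 -0.11002769] 1.0380216284927952
```

View pics/a1s.png

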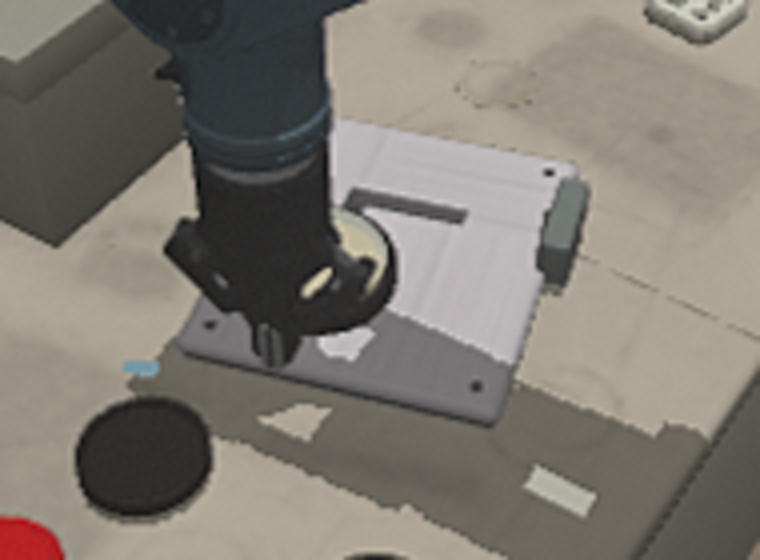

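The fingers, shut, stand beside the carrier's +y rim near the deck edge, about 7 mm above the deck. I push along the tool's -x.

{"name": "carry_out", "arguments": {
  "steps": [-0.003,0,0,0,0,0,0,-0.006,0,0,0,0,0,0,-0.009,0,0,0,0,0,0,-0.012,0,0,0,0,0,0,-0.015,0,0,0,0,0,0,-0.018,0,0,0,0,0,0,-0.021,0,0,0,0,0,0,-0.024,0,0,0,0,0,0,-0.027,0,0,0,0,0,0,-0.03,0,0,0,0,0,0,-0.033,0,0,0,0,0,0,-0.036,0,0,0,0,0,0,-0.039,0,0,0,0,0,0,-0.042,0,0,0,0,0,0,-0.045,0,0,0,0,0,0,-0.048,0,0,0,0,0,0,-0.051,0,0,0,0,0,0,-0.054,0,0,0,0,0,0,-0.057,0,0,0,0,0,0,-0.06,0,0,0,0,0,0]
}}

```text
time_s: 5.25
eef_pos: [0.5341, 0.1062, 0.1019]
eef_rot: [-0.0, 0.585, 0.811, -0.0]
wrist_force: [-0.8, 1.4, 0.5]
opening: 0.006
grasp_force: 1.0
```

```bash
python3 st.py a2; python3 - <<'E'
from h import *
T=c2w("wrist"); np.save("T2.npy",T); shot("wrist","w2.png")
E
```

```text
t 5.25 tool in deck mm [34.28902317 62.52521665] z 0.10187999304506416 yawerr 0.001950501301087204 F deck [-0.2943539  1.6105765] 0.4515646685716762
```

View pics/a2s.png

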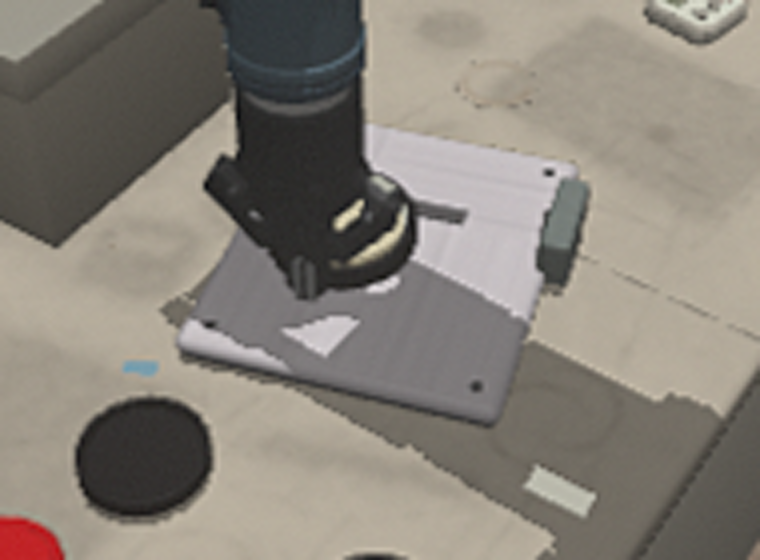

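The carrier slides with the fingers on its rim at 1.6 N. Next I push on, close to the corner.

{"name": "carry_out", "arguments": {
  "steps": [-0.003,0,0,0,0,0,0,-0.006,0,0,0,0,0,0,-0.009,0,0,0,0,0,0,-0.012,0,0,0,0,0,0,-0.015,0,0,0,0,0,0,-0.018,0,0,0,0,0,0,-0.021,0,0,0,0,0,0,-0.024,0,0,0,0,0,0,-0.027,0,0,0,0,0,0,-0.029,0,0,0,0,0,0,-0.031,0,0,0,0,0,0,-0.033,0,0,0,0,0,0,-0.035,0,0,0,0,0,0,-0.036,0,0,0,0,0,0,-0.037,0,0,0,0,0,0,-0.038,0,0,0,0,0,0]
}}

```text
time_s: 6.95
eef_pos: [0.546, 0.0703, 0.1019]
eef_rot: [-0.0, 0.585, 0.811, -0.0]
wrist_force: [-0.5, 1.5, -1.0]
opening: -0.002
grasp_force: 0.5
```

```bash
python3 st.py
```

```text
t 6.95 tool in deck mm [34.36221005 24.72819046] z 0.10186831508111074 yawerr 0.002023669972034181 F deck [0.01973358 1.59361546] -1.012526544896644
```

Now I go in 1 mm steps until I feel the wall.

{"name": "carry_out", "arguments": {
  "steps": [-0.001,0,0,0,0,0,0,-0.002,0,0,0,0,0,0,-0.003,0,0,0,0,0,0]
}}

```text
time_s: 7.25
eef_pos: [0.5469, 0.0674, 0.1019]
eef_rot: [-0.0, 0.585, 0.811, -0.0]
wrist_force: [-0.0, 1.5, -2.0]
opening: 0.001
grasp_force: 0.5
```

{"name": "carry_out", "arguments": {
  "steps": [-0.0007,0,0,0,0,0,0,-0.0015,0,0,0,0,0,0]
}}

```text
time_s: 7.45
eef_pos: [0.5474, 0.066, 0.1019]
eef_rot: [-0.0, 0.585, 0.811, -0.0]
wrist_force: [0.3, 1.5, -1.1]
opening: 0.001
grasp_force: 0.5
```

{"name": "carry_out", "arguments": {
  "steps": [-0.0007,0,0,0,0,0,0,-0.0015,0,0,0,0,0,0]
}}

```text
time_s: 7.65
eef_pos: [0.5479, 0.0646, 0.1019]
eef_rot: [-0.0, 0.585, 0.811, 0.0]
wrist_force: [-1.0, 2.2, -1.1]
opening: 0.0
grasp_force: 1.7
```

{"name": "carry_out", "arguments": {
  "steps": [-0.0007,0,0,0,0,0,0,-0.0015,0,0,0,0,0,0]
}}

```text
time_s: 7.85
eef_pos: [0.5479, 0.0643, 0.1019]
eef_rot: [-0.001, 0.586, 0.811, 0.001]
wrist_force: [-3.5, 9.8, 3.0]
opening: -0.005
grasp_force: 4.8
```

{"name": "carry_out", "arguments": {
  "steps": [-0.0007,0,0,0,0,0,0,-0.0015,0,0,0,0,0,0]
}}

```text
time_s: 8.05
eef_pos: [0.548, 0.064, 0.1019]
eef_rot: [-0.002, 0.586, 0.811, 0.001]
wrist_force: [-4.5, 15.0, 5.2]
opening: 0.0
grasp_force: 7.6
```

```bash
python3 st.py a3
```

```text
t 8.05 tool in deck mm [34.28267332 18.10237638] z 0.10187983636353445 yawerr 0.001613562089249676 F deck [ 0.39092611 15.64715396] 5.200296714504329
```

The wall was felt at 15 N, so the pin is at the corner. I back off, rise, and go round to the +x side.

{"name": "carry_out", "arguments": {
  "steps": [0.006,0,0,0,0,0,0,0.014,0,0,0,0,0,0,0.022,0,0,0,0,0,0,0.025,0,-0.015,0,0,0,0,0.025,0,-0.04,0,0,0,0,0.025,0,-0.06,0,0,0,0,0.02,0.02,-0.065,0,0,0,0,0,0.045,-0.065,0,0,0,0,-0.025,0.065,-0.065,0,0,0,0,-0.048,0.077,-0.065,0,0,0,0,-0.056,0.077,-0.065,0,0,0,0,-0.056,0.077,-0.065,0,0,0,0]
}}

```text
time_s: 9.3
eef_pos: [0.6397, 0.0319, 0.1675]
eef_rot: [0.0, 0.586, 0.81, -0.0]
wrist_force: [-0.1, 0.4, -0.4]
opening: 0.0
grasp_force: 0.0
```

```bash
python3 st.py a4; python3 - <<'E'
from h import *
T=c2w("wrist"); np.save("T4.npy",T); im=shot("wrist","w4.png"); t=shot("top","t4.png")
a=cv2.resize(t[120:240,240:380],(700,600),interpolation=cv2.INTER_CUBIC)
b=cv2.resize(im,(640,400))
cv2.imwrite("pics/a4t.png",a[:,:,::-1])
E
```

```text
t 9.3 tool in deck mm [111.34624488 -41.06493296] z 0.16750334178646079 yawerr 0.00043888944381054174 F deck [0.01249623 0.44179224] -0.4009142554163111
```

View pics/a4s.png

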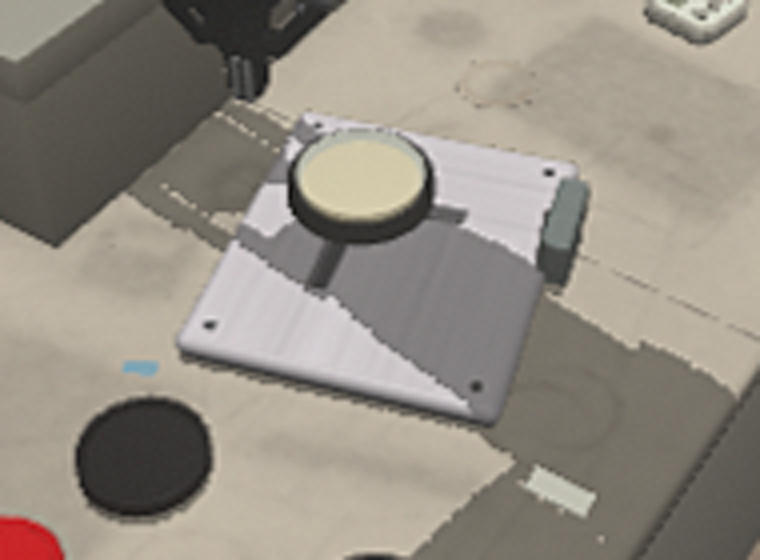

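The carrier stands at the corner: its first-leg slot is bare and its rim hides the corner. The fingers are clear beyond its +x side, so I lower them.

{"name": "carry_out", "arguments": {
  "steps": [0,0,0.02,0,0,0,0,0,0,0.04,0,0,0,0,0,0,0.055,0,0,0,0,0,0,0.062,0,0,0,0,0,0,0.0655,0,0,0,0]
}}

```text
time_s: 9.95
eef_pos: [0.6389, 0.0334, 0.1006]
eef_rot: [-0.001, 0.585, 0.811, -0.0]
wrist_force: [0.2, -0.5, 1.0]
opening: 0.001
grasp_force: 0.0
```

{"name": "carry_out", "arguments": {
  "steps": [0,-0.003,0,0,0,0,0,0,-0.006,0,0,0,0,0,0,-0.009,0,0,0,0,0,0,-0.012,0,0,0,0,0,0,-0.015,0,0,0,0,0,0,-0.018,0,0,0,0,0,0,-0.02,0,0,0,0,0,0,-0.022,0,0,0,0,0]
}}

```text
time_s: 10.75
eef_pos: [0.619, 0.0259, 0.1018]
eef_rot: [0.001, 0.585, 0.811, 0.0]
wrist_force: [2.1, 0.7, 1.8]
opening: 0.0
grasp_force: 1.4
```

```bash
python3 st.py a5
```

```text
t 10.75 tool in deck mm [ 89.83600753 -40.27179794] z 0.10184031501135066 yawerr 0.0018997892286809481 F deck [ 2.16869252 -0.01160351] 1.7539952561247767
```

{"name": "carry_out", "arguments": {
  "steps": [0,-0.0025,0,0,0,0,0,0,-0.005,0,0,0,0,0,0,-0.0075,0,0,0,0,0,0,-0.01,0,0,0,0,0,0,-0.0125,0,0,0,0,0,0,-0.015,0,0,0,0,0,0,-0.0175,0,0,0,0,0,0,-0.02,0,0,0,0,0,0,-0.0225,0,0,0,0,0,0,-0.025,0,0,0,0,0]
}}

```text
time_s: 11.8
eef_pos: [0.595, 0.018, 0.1016]
eef_rot: [0.0, 0.585, 0.811, 0.0]
wrist_force: [3.8, 1.5, 4.8]
opening: 0.001
grasp_force: 3.0
```

```bash
python3 st.py a6
```

```text
t 11.8 tool in deck mm [ 64.57181534 -40.28289841] z 0.10163987526885909 yawerr 0.0019427825487747796 F deck [4.03792503 0.26076335] 4.8303212294022515
```

View pics/a6s.png

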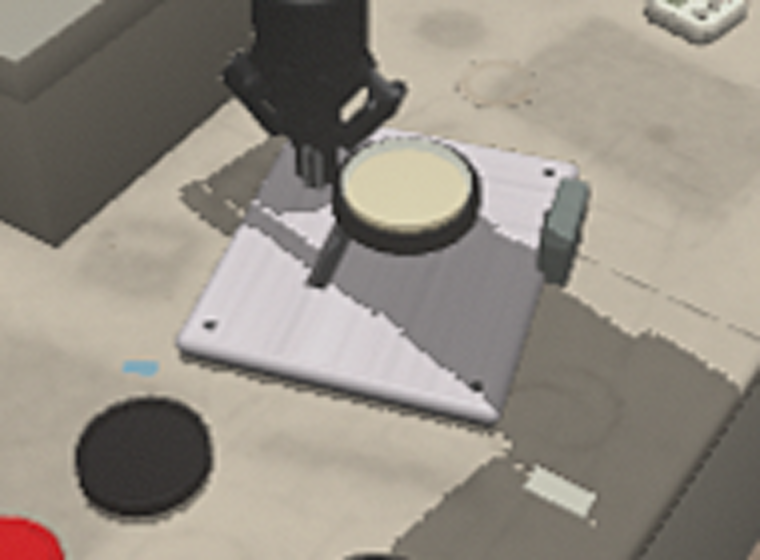

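The carrier moves along the second leg under about 4 N. I continue.

{"name": "carry_out", "arguments": {
  "steps": [0,-0.0025,0,0,0,0,0,0,-0.005,0,0,0,0,0,0,-0.0075,0,0,0,0,0,0,-0.01,0,0,0,0,0,0,-0.0125,0,0,0,0,0,0,-0.015,0,0,0,0,0,0,-0.0175,0,0,0,0,0,0,-0.02,0,0,0,0,0,0,-0.0225,0,0,0,0,0,0,-0.025,0,0,0,0,0,0,-0.0275,0,0,0,0,0,0,-0.03,0,0,0,0,0]
}}

```text
time_s: 13.05
eef_pos: [0.5665, 0.0086, 0.1016]
eef_rot: [0.0, 0.585, 0.811, 0.0]
wrist_force: [4.1, 1.1, 5.0]
opening: -0.0
grasp_force: 3.1
```

{"name": "carry_out", "arguments": {
  "steps": [0,-0.001,0,0,0,0,0,0,-0.002,0,0,0,0,0,0,-0.003,0,0,0,0,0]
}}

```text
time_s: 13.35
eef_pos: [0.5637, 0.0076, 0.1016]
eef_rot: [0.0, 0.585, 0.811, 0.0]
wrist_force: [4.6, 1.3, 6.0]
opening: 0.002
grasp_force: 3.1
```

{"name": "carry_out", "arguments": {
  "steps": [0,-0.001,0,0,0,0,0,0,-0.002,0,0,0,0,0]
}}

```text
time_s: 13.55
eef_pos: [0.5618, 0.007, 0.1016]
eef_rot: [0.0, 0.585, 0.811, 0.0]
wrist_force: [4.5, 1.3, 4.9]
opening: 0.006
grasp_force: 3.1
```

{"name": "carry_out", "arguments": {
  "steps": [0,-0.0007,0,0,0,0,0,0,-0.0015,0,0,0,0,0]
}}

```text
time_s: 13.75
eef_pos: [0.5604, 0.0066, 0.1016]
eef_rot: [0.0, 0.585, 0.811, 0.0]
wrist_force: [3.8, 1.5, 5.6]
opening: 0.002
grasp_force: 3.1
```

```bash
python3 st.py
```

```text
t 13.75 tool in deck mm [ 28.13442439 -40.3433631 ] z 0.10163242547977076 yawerr 0.001986297263392167 F deck [4.04763758 0.2419319 ] 5.555988990136057
```

{"name": "carry_out", "arguments": {
  "steps": [0,-0.0007,0,0,0,0,0,0,-0.0015,0,0,0,0,0]
}}

```text
time_s: 13.95
eef_pos: [0.559, 0.0061, 0.1017]
eef_rot: [0.0, 0.585, 0.811, 0.0]
wrist_force: [5.9, 3.6, 5.2]
opening: -0.001
grasp_force: 3.9
```

{"name": "carry_out", "arguments": {
  "steps": [0,-0.0007,0,0,0,0,0,0,-0.0015,0,0,0,0,0]
}}

```text
time_s: 14.15
eef_pos: [0.5586, 0.0058, 0.1019]
eef_rot: [0.001, 0.586, 0.811, 0.001]
wrist_force: [9.4, 4.5, 1.8]
opening: -0.001
grasp_force: 5.3
```

{"name": "carry_out", "arguments": {
  "steps": [0,-0.0007,0,0,0,0,0,0,-0.0015,0,0,0,0,0]
}}

```text
time_s: 14.35
eef_pos: [0.5582, 0.0057, 0.1021]
eef_rot: [0.002, 0.586, 0.811, 0.002]
wrist_force: [14.2, 6.0, -0.9]
opening: 0.002
grasp_force: 6.9
```

```bash
python3 st.py a7
```

```text
t 14.35 tool in deck mm [ 25.74495364 -40.49505372] z 0.10214643899206315 yawerr 0.0012143233555534927 F deck [15.41059611  1.26086405] -0.9369772766659307
```

The end wall was felt at 15 N, with the tool at deck x of about 26 mm, as expected. I back off, rise clear, and check.

{"name": "carry_out", "arguments": {
  "steps": [0,0.006,0,0,0,0,0,0,0.014,0,0,0,0,0,0,0.025,0,0,0,0,0,0,0.03,-0.02,0,0,0,0,0,0.03,-0.06,0,0,0,0,0,0.03,-0.1,0,0,0,0,0,0.03,-0.14,0,0,0,0,0.03,0.03,-0.18,0,0,0,0,0.06,0.03,-0.22,0,0,0,0,0.06,0.03,-0.22,0,0,0,0,0.06,0.03,-0.22,0,0,0]
}}

```text
invalid input
```

```bash
python3 st.py a8; python3 - <<'E'
from h import *
T=c2w("wrist"); im=shot("wrist","w8.png")
cv2.imwrite("pics/w8c.png",im[:,:,::-1])
E
```

```text
t 14.4 tool in deck mm [ 25.75972309 -40.48302642] z 0.1021415706810963 yawerr 0.0011876788526419269 F deck [13.27070268  2.7105833 ] 0.37328974454697106
```

View pics/a8s.png

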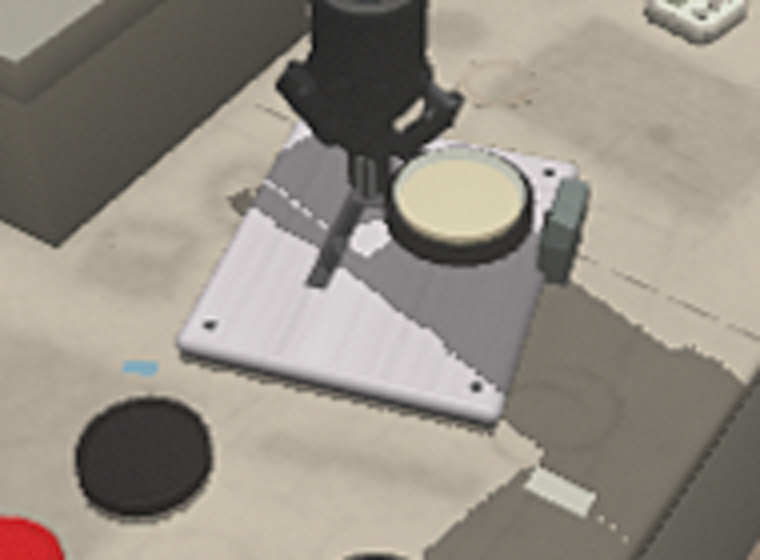

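That call was refused because its last row was one number short, so the arm is still at the rim. The picture shows the carrier at (460,200) in the crop, next to the reader head, with the dish in place. I resend the retreat.

{"name": "carry_out", "arguments": {
  "steps": [0,0.006,0,0,0,0,0,0,0.014,0,0,0,0,0,0,0.025,0,0,0,0,0,0,0.03,-0.02,0,0,0,0,0,0.03,-0.06,0,0,0,0,0,0.03,-0.1,0,0,0,0,0,0.03,-0.14,0,0,0,0,0.03,0.03,-0.18,0,0,0,0,0.06,0.03,-0.22,0,0,0,0,0.06,0.03,-0.22,0,0,0,0,0.06,0.03,-0.22,0,0,0,0]
}}

```text
time_s: 15.6
eef_pos: [0.5658, 0.0722, 0.3221]
eef_rot: [0.001, 0.585, 0.811, 0.0]
wrist_force: [0.8, 0.4, 0.0]
opening: -0.003
grasp_force: 0.0
```

```bash
python3 st.py a9; python3 - <<'E'
from h import *
d=np.load("deck.npz");r,o=d["r"],d["o"]
T=c2w("wrist"); im=shot("wrist","w9.png")
def fitc(m,z,cut=None):
    cs,_=cv2.findContours(m,cv2.RETR_EXTERNAL,cv2.CHAIN_APPROX_NONE);c=max(cs,key=cv2.contourArea)[:,0].astype(float)
    W=toplane("wrist",c,z,T)[:,:2]
    for _ in range(4):
        A=np.c_[2*W,np.ones(len(W))];s=np.linalg.lstsq(A,(W**2).sum(1),rcond=None)[0];k=s[:2];R_=np.sqrt(s[2]+k@k)
        e=abs(np.linalg.norm(W-k,axis=1)-R_);W=W[e<max(.0015,np.median(e)*2)]
    return 1000*(r.T@(k-o)),R_,len(W)
g=im.astype(int); x,y=np.int32(proj("wrist",[*(r@[-.037,-.04]+o),.04],T)[0]);print(x,y,im[y,x])
box=np.zeros(im.shape[:2],np.uint8);cv2.circle(box,(int(x),int(y)),75,255,-1)
pale=((g[:,:,0]-g[:,:,2]>12)&(g.min(2)>60)).astype(np.uint8)*255&box
print("dish",fitc(pale,.045))
dark=((g.max(2)<48)).astype(np.uint8)*255&box
print("carrier",fitc(cv2.morphologyEx(dark,cv2.MORPH_OPEN,np.ones((3,3))),.040))
E
```

```text
t 15.6 tool in deck mm [53.7809068  20.34744377] z 0.3220958881183507 yawerr 0.0035018532294519567 F deck [0.93081785 0.1378716 ] 0.04624505420125591
243 216 [150 145 128]
dish (array([-35.89112123, -38.00355597]), np.float64(0.04026281969606461), 188)
carrier (array([-36.45068752, -38.52808367]), np.float64(0.04824330276979161), 278)
```

The carrier measures about 2 mm from slot_end, the dish is centred in it, and the robot is clear. I hand in.

```bash
python3 -c "
from bench import ctrl
print(ctrl.hand_in())"
```

```text
the job is handed in; nothing more can be done
None
```

I pushed the carrier to the corner and then to the slot's end, feeling the wall at about 15 N both times. It last measured about 2 mm from the end point with the dish still in its recess, and I handed the job in with the robot clear; no verdict came back.

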